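# Close a split sensor housing on its dowels and hold it shut

### The arm

A 6-joint arm with a two-finger parallel gripper is mounted at the origin on a cart in front of the work surface, level with it; the furniture and walls round the work are solid. World frame = base frame: x ahead of the robot, y to its left, z up, the work surface at z = 0. Lengths are in mm, angles in rad, forces in N, time in s.
With the tool pointing down it reaches from about 400 to 925 mm from the base axis. Payload 12.5 kg.
Tool frame: the origin (TCP) lies at the very end of the fingers, on their centre line; the grasp point (between the pads) lies 19 mm behind it; z points along the fingers, y is the line along which they close (so a half turn about z gives the same grasp; the last joint's range is limited). The gripper opens to 95 mm and grips with 3 to 60 N. Pads are 20 mm wide; open, the fingers measure 119 mm over their backs; the gripper's body (75 mm by 180 mm) begins 59 mm behind the grasp point.
Start: joints at [-1.401, 0.491, 1.559, -0, 1.092, -0.106], TCP at [170.221, -601.391, 214.661] pointing down, gripper open.
Joint ranges: [-3.1, 3.1], [-0.84, 2.19], [0.05, 2.79], [-1.13, 4.28], [0.06, 2.93], [-2.69, 2.69]. Speed limits (rad/s): [2.22, 2.22, 2.79, 3.14, 3.14, 3.14].

### API

Orientations are given as [roll, pitch, yaw] about the fixed x, y, z axes, in that order (R = Rz(yaw) Ry(pitch) Rx(roll)).
In Python, from cell import * gives the robot as it stands.
- The arm moves only by the tool jog_arm, never from a script. Its argument "targets" is a list of rows, each an object with "turn": the turn, a rotation vector about the world's x, y, z in degrees, a list of three; "slide": the shift along the world's x, y, z in mm, a list of three; "claw": the opening in per cent of the stroke, from 0 (shut) to 100 (fully open). In form: [{"turn": [wx, wy, wz], "slide": [x, y, z], "claw": claw}, ...]. A call has 1 to 5 rows; each row shifts and turns the commanded pose from where the row before left it; what a row does not reach is not made up. A row lasts 1/8 s, in which the tool goes at most 62.5 mm and 10.7 degrees, less where a joint would pass 70% of its speed; a pose out of reach is approached as far as the arm can. A call with a gripper value outside its range is refused whole. The fingers move at their own pace and stop on an object; the grip force is fixed at half the most. Time passes only in rows, so rows that do not move let the fingers close. It gives the time, the measured TCP pose, the force, the opening and the grip force at its end, in the units of the state.
- state(): the state, without advancing time (a new reading comes with each control period).
- read_camera(name): name is "scene" or "top" or "wrist"; returns a dict with "frame" (400x640x3 uint8, blue, green, red), "mtx" (3x3 intrinsics, pixels), "R" (3x3) and "t" (3): a world point X has camera coordinates R X + t. Camera axes: x right, y down, z forward; pixel columns grow to the right and rows downward; lengths in mm; the calibration is good to about 2 mm. The wrist camera is an equidistant fisheye: a pixel r from the principal point sees the ray r / f radians off the axis. A picture is of the moment at which its call begins. There is no depth.
- job_done(): hands the job in; it is judged then, once.
Trained networks look in the newest picture that a camera, given by its name, has taken for a name from the list of things; names that differ only in an ending like _2 or _b are one class to them, and where a whole thing is asked for, a point or a joint stands for the part that bears it (a point fixed in the world has none). Each returns a list of dicts, best first, with "conf" (0 to 1); they miss things now and then, are a little off and sometimes report something else, mostly with a low value. They report only what shows in the picture. A call takes as long as a camera call.
- look_for(query, camera): "xy" ([column, row] in pixels, amid what is visible of it).
The state is a dict: "t": time; "joints": joint angles; "qvel": joint speeds; "tau": joint torques, N m; "eef_pos": TCP position; "tcp_rot": TCP orientation; "ft_force": force on the tool from outside, world axes, zero at the start; "moment": the same for the moment, N m; "opening": opening from 0.0 (shut) to 1.0 (fully open); "grip_force": force on a finger pad.
Only numpy, scipy, OpenCV 4.12 (cv2) and the standard library are available. Lean on these libraries where they do the work, as an engineer would, in place of code of your own. Each camera call takes 0.05 s, during which the arm holds its last target. There are 200 camera calls.

### The job

Plug the narrow sensor cartridge (not the square one) fully home into the socket of the housing's lower half, and let go of it. Then take the loose upper half by its rib, lower it over the two dowels and push it down against the sprung pins until the two halves meet, and finish while still holding the pair pressed shut: do not let go. Leave the square cartridge and the bottle standing where they are.

Things in the scene. Friction and masses are not known exactly. Their poses are not given: they have to be found in the camera images.
- lower_half: Lower half of a split housing, fixed to the bench: aluminium block 80 (x) x 130 (y) mm on a dark foot plate 92 x 160 x 6 mm; its flat top (parting face) is 32 mm above the bench. Origin: centre of the underside, z up. Two steel dowels stand on the face at x = 0, y = +48 and -48 mm: 10 mm diameter, 22 mm tall, the top 8 mm tapering to a 3 mm tip.
- parting_face (a point): Centre of the lower half's parting face, 32 mm above the bench, axes as lower_half. It is also the centre of the mouth of the socket: 18 mm along x by 28 mm along y, 18 mm deep, mouth slightly chamfered.
- lift_pins (a joint): Four sprung brass pins, 10 mm diameter, at x = +-28, y = +-48 mm of the parting face, moving together: 0 = up, 5 mm proud of the face; 0.005 = pressed flush (stop at 0.006). They start to give at 8 N and need about 13 N at 0.005 m, the upper half's own weight (2.8 to 4.1 N) included; they spring back when not pushed.
- upper_half: Loose upper half, plain grey, parting face down on the bench: 80 (x) x 130 (y) mm, 40 mm tall to its roof; on top in the middle a grip rib 16 mm thick (x), 60 mm long (y), 40 to 72 mm above the underside. Origin: centre of the underside, z up. 12.5 mm dowel holes right through at x = 0, y = +-48 mm; cavity 36 x 48 x 32 mm deep below clears the cartridge. Fits either way round. 0.28 to 0.42 kg.
- cartridge: The narrow sensor cartridge, white, standing on the bench on its plug: plug 16 (x) x 26 (y) x 16 mm tall, above it a head 22 (x) x 34 (y) x 26 mm tall, 42 mm in all, small brass dot on top. Origin: centre of the plug's underside, z up. Fits the socket with its y along the lower half's y, either way round; the head's shoulder then rests on the parting face. 50 g.
- cartridge_shoulder (a point): Centre of the narrow cartridge's shoulder plane (underside of the head), 16 mm above its origin.
- square_cartridge: A spare cartridge of another type, with a square head 36 x 38 mm, 42 mm tall, too big for the socket; bystander. Its place and the narrow cartridge's are swapped at random. Origin: centre of its underside.
- bottle: White reagent bottle with a red screw cap, 38 mm diameter, 118 mm tall, standing behind the housing; bystander. Origin: centre of its underside.

How it is judged:
By the outcome, as a careful person would: the job done as asked, in the order asked, and still so for the second after the job is handed in, while the arm keeps its last pose, push and grip.
It also fails if it takes over 58 s, if anything falls off the work surface, if the arm or the gripper's body presses on something with over 40 N, if the wrist force passes 120 N, or if a joint passes its speed limit or range.

## Working session

There is one attempt and no reset: what is moved stays moved. The work goes in short steps, Python scripts to look and compute and a tool call to move; the robot and the scene stay as the last step left them, time stands still between calls to the robot, and variables do not carry over. Pictures are saved under pics/ and viewed, at most 10 in all, crops included, and the job is handed in when it is done.

Besides the shell and the picture viewer there is one more tool, called after "Request:" as name(argument=value, ...) on one line, values as JSON. jog_arm: Moves the arm, as the interface text tells. Its arguments: {"type":"object","properties":{"targets":{"type":"array","items":{"type":"object","properties":{"turn":{"type":"array","items":{"type":"number"}},"slide":{"type":"array","items":{"type":"number"}},"claw":{"type":"number"}}}}},"required":["targets"]}

```bash
mkdir -p pics; ls; python3 - <<'E'
from cell import *
import cv2
s=state(); print(s['t'],s['eef_pos'],s['tcp_rot'],s['opening'])
for n in ['scene','top']:
    c=read_camera(n); cv2.imwrite(f'pics/{n}0.png',c['frame'])
    print(n,c['mtx'].tolist(),c['R'].round(4).tolist(),c['t'].round(1).tolist())
    for q in ['lower_half','upper_half','cartridge','square_cartridge','bottle']:
        print(q,[(d['xy'],round(d['conf'],2)) for d in look_for(q,n)[:3]])
E
```

```text
pics
0.0 [ 170.17487175 -601.13811725  214.06655661] [-3.14050430e+00 -1.18286721e-04  2.75762665e-01] 0.9964537071493601
scene [[395.73745525586605, 0.0, 316.1857958326418], [0.0, 395.73745525586605, 202.4556484831161], [0.0, 0.0, 1.0]] [[0.5791, -0.8149, -0.0227], [-0.4586, -0.3026, -0.8355], [0.674, 0.4943, -0.549]] [-277.7, 305.6, 717.5]
lower_half [([295.2, 216.1], 0.94)]
upper_half []
cartridge [([388.1, 260.7], 0.73)]
square_cartridge [([422.1, 239.7], 0.82)]
bottle [([349.6, 175.0], 0.62)]
top [[421.7319547927756, 0.0, 320.6350739620769], [0.0, 421.7319547927756, 204.41202000638665], [0.0, 0.0, 1.0]] [[-0.0154, -0.9999, -0.0005], [-0.9732, 0.0151, -0.2295], [0.2295, -0.0031, -0.9733]] [51.0, 569.3, 847.9]
lower_half [([294.7, 240.9], 0.66), ([436.6, 253.4], 0.21)]
upper_half [([203.7, 236.9], 0.64)]
cartridge [([439.0, 251.9], 0.73)]
square_cartridge [([449.9, 201.9], 0.83)]
bottle [([320.5, 148.3], 0.7)]
```

View pics/top0.png

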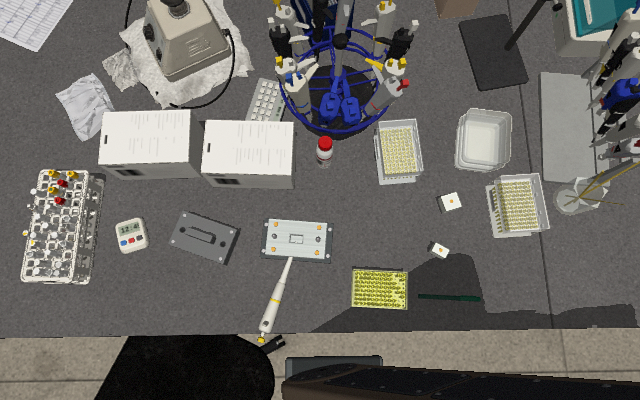

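View pics/scene0.png

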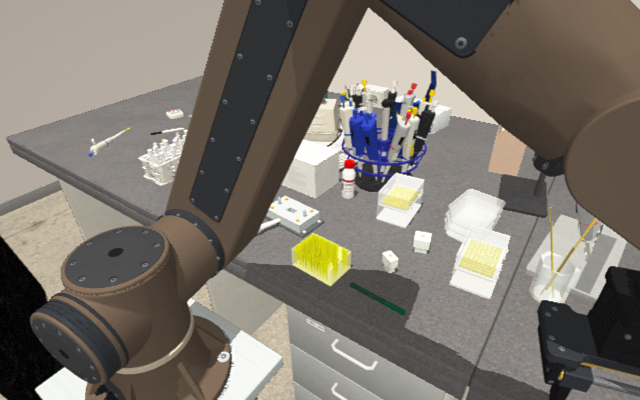

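The top picture shows the lower half at about (297,240), the upper half at (204,237), the narrow cartridge at (439,250), the square one at (449,201), the bottle at (325,150), and white boxes behind the housing. In the scene view the arm hides the upper half.

```bash
cat > h.py <<'E'
import numpy as np, cv2
from cell import *
def ray(c,uv,fish=False):
    m=c['mtx']; d=np.array([(uv[0]-m[0,2])/m[0,0],(uv[1]-m[1,2])/m[1,1]])
    if fish:
        r=np.linalg.norm(d)+1e-12; v=np.array([*(d/r*np.sin(r)),np.cos(r)])
    else: v=np.array([*d,1.])
    return -c['R'].T@c['t'], c['R'].T@v
def onz(c,uv,z,fish=False):
    o,v=ray(c,uv,fish); return (o+v*(z-o[2])/v[2])[:2]
def proj(c,X,fish=False):
    p=c['R']@np.asarray(X,float)+c['t']; m=c['mtx']
    if fish:
        a=np.arctan2(np.hypot(p[0],p[1]),p[2]); d=p[:2]/(np.hypot(p[0],p[1])+1e-12)*a
    else: d=p[:2]/p[2]
    return np.array([d[0]*m[0,0]+m[0,2],d[1]*m[1,1]+m[1,2]])
E
python3 - <<'E'
from h import *
c=read_camera('top'); f=c['frame']
for n,uv,z in [('lower',(297,240),32),('upper',(204,237),40),('cart',(439,249),42),('sq',(449,201),42),('bottle',(325,142),118)]:
    print(n,onz(c,uv,z).round(1))
a=cv2.resize(f[195:275,155:345],None,fx=4,fy=4,interpolation=cv2.INTER_CUBIC)
b=cv2.resize(f[185:265,420:480],None,fx=4,fy=4,interpolation=cv2.INTER_CUBIC)
b=cv2.copyMakeBorder(b,0,0,0,760-240,cv2.BORDER_CONSTANT)
cv2.imwrite('pics/crop1.png',np.vstack([a,b])[:600])
E
```

```text
lower [498.2  95.5]
upper [506.7 298.9]
cart [ 472.2 -213.4]
sq [ 579.1 -244.2]
bottle [693.2  31.1]
```

View pics/crop1.png

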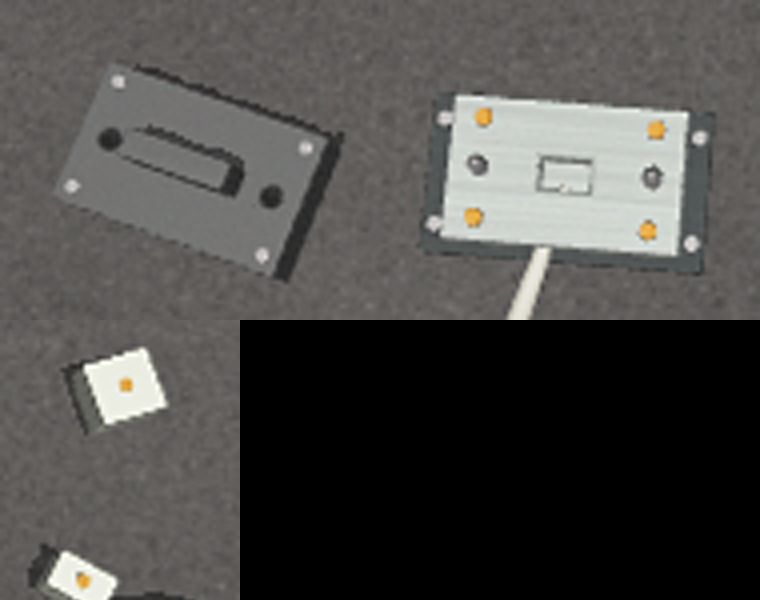

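The crop shows clear brass pins and dowels on the lower half, two dark dowel holes on the upper half, and the narrow cartridge at the bottom with a brass dot. I'll get subpixel fits.

```bash
cat >> h.py <<'E'
def orange(f):
    h=cv2.cvtColor(f,cv2.COLOR_BGR2HSV); m=cv2.inRange(h,(8,110,110),(28,255,255))
    n,_,st,ce=cv2.connectedComponentsWithStats(m); return [(ce[i],st[i,4]) for i in range(1,n)]
def dark_white(f,box,lo,hi):
    x0,y0,x1,y1=box; g=cv2.cvtColor(f,cv2.COLOR_BGR2GRAY)[y0:y1,x0:x1]
    m=cv2.inRange(g,lo,hi); n,lab,st,ce=cv2.connectedComponentsWithStats(m)
    return [((lab==i).astype(np.uint8),st[i,4],ce[i]+[x0,y0]) for i in np.argsort(-st[1:,4])+1]
E
python3 - <<'E'
from h import *
c=read_camera('top'); f=c['frame']
ps=[onz(c,p,37) for p,a in orange(f[220:262,260:335]) for p in [p+[260,220]] if a>6]
P=np.array(ps); print('pins',P.round(1).tolist(),'mean',P.mean(0).round(1))
for q in orange(f[190:260,425:470]): print('dot',onz(c,q[0]+[425,190],42).round(1),q[1])
# head top outline
for name,box in [('cart',(425,238,455,262)),('sq',(435,188,468,218))]:
    m,a,ce=dark_white(f,box,190,255)[0]
    k=cv2.findContours(cv2.resize(m*255,None,fx=1,fy=1),cv2.RETR_EXTERNAL,cv2.CHAIN_APPROX_NONE)[0][0].reshape(-1,2)+[box[0],box[1]]
    w=np.array([onz(c,p,42) for p in k],np.float32); print(name,a,cv2.minAreaRect(w))
# holes
g=cv2.cvtColor(f,cv2.COLOR_BGR2GRAY).astype(float)
H=[]
for u,v in [(155+110/4,195+139/4),(155+271/4,195+197/4)]:
    x0,y0=int(u)-4,int(v)-4; w=np.clip(75-g[y0:y0+9,x0:x0+9],0,None); yy,xx=np.mgrid[y0:y0+9,x0:x0+9]
    p=((w*xx).sum()/w.sum(),(w*yy).sum()/w.sum()); H.append(onz(c,p,40))
H=np.array(H); d=H[0]-H[1]; print('holes',H.round(1).tolist(),H.mean(0).round(1),np.linalg.norm(d),np.degrees(np.arctan2(-d[0],d[1])))
E
```

```text
pins [[534.5, 142.8], [525.6, 47.5], [479.5, 148.4], [469.8, 52.8]] mean [502.4  97.9]
dot [ 579.3 -249. ] 8
dot [ 470.7 -215.7] 9
cart 137 ((470.3586730957031, -215.496826171875), (32.199886322021484, 20.69056510925293), 59.4970588684082)
sq 239 ((578.7841186523438, -248.1374053955078), (34.64840316772461, 36.234466552734375), 15.998824119567871)
holes [[524.2, 348.0], [490.8, 258.4]] [507.5 303.2] 95.7097680996481 -20.45859015327232
```

Request:
jog_arm(targets=[{"turn": [0, 0, 8.7], "slide": [35, 46, 0], "claw": 100}, {"turn": [0, 0, 8.7], "slide": [35, 46, 0], "claw": 60}, {"turn": [0, 0, 8.7], "slide": [35, 46, 0], "claw": 60}, {"turn": [0, 0, 8.8], "slide": [35, 46, 0], "claw": 60}, {"turn": [0, 0, 8.8], "slide": [35, 46, 0], "claw": 60}])

```text
t: 1.32
eef_pos: [346.1, -369.9, 214.9]
tcp_rot: [3.141, 0.0, 1.043]
ft_force: [1.3, -0.1, -0.7]
opening: 0.639
grip_force: 0.0
```

Request:
jog_arm(targets=[{"turn": [0, 0, 0], "slide": [35, 46, -10], "claw": 60}, {"turn": [0, 0, 0], "slide": [35, 46, -20], "claw": 60}, {"turn": [0, 0, 0], "slide": [35, 46, -20], "claw": 60}, {"turn": [0, 0, 0], "slide": [20, 18, -10], "claw": 60}, {"turn": [0, 0, 0], "slide": [0, 0, 0], "claw": 60}])

```text
t: 1.95
eef_pos: [470.9, -214.1, 154.1]
tcp_rot: [-3.141, -0.0, 1.041]
ft_force: [0.1, -1.1, 0.2]
opening: 0.599
grip_force: 0.0
```

```bash
python3 - <<'E'
from h import *
c=read_camera('wrist'); s=state()
print(s['t'],s['eef_pos'].round(1),np.degrees(s['tcp_rot']).round(2),s['opening'],s['ft_force'].round(1))
print(c['mtx'].tolist(),c['R'].round(3).tolist(),c['t'].round(1).tolist())
cv2.imwrite('pics/w1.png',c['frame'])
print([ (d['xy'],d['conf']) for d in look_for('cartridge','wrist')], proj(c,[470.7,-215.7,42],True))
for p,a in orange(c['frame']):
    if a>8: print(p.round(1),a,onz(c,p,42,True).round(1))
E
```

```text
2.0 [ 470.4 -215.   154.5] [-1.7998e+02  1.0000e-02  5.9600e+01] 0.6003413056516864 [0.6 0.2 0.1]
[[309.70691628693146, 0.0, 320.45389056347585], [0.0, 309.70691628693146, 199.98967247313982], [0.0, 0.0, 1.0]] [[0.863, -0.505, -0.0], [-0.488, -0.834, 0.258], [-0.13, -0.222, -0.966]] [-513.7, 37.7, 346.0]
[([325.3, 194.2], 0.95)] [322.05085646 198.69422801]
[57.  18.5] 60 [306.7 144.9]
[436.2 173. ] 35 [ 579.3 -249.3]
[321.8 199.8] 38 [ 469.9 -216.5]
[485.6 240.8] 54 [ 601.6 -347.3]
[215.6 282. ] 214 [ 323.6 -238.1]
[224.  262.1] 21 [ 347.5 -223.2]
[417.5 262.3] 20 [ 522.5 -325.9]
[425.3 282.2] 211 [ 520.5 -353.6]
[223.9 297.7] 15 [ 319.4 -258.8]
[418.  298.2] 20 [ 505.3 -368.5]
[457.6 314.1] 257 [ 539.1 -420.9]
```

View pics/w1.png

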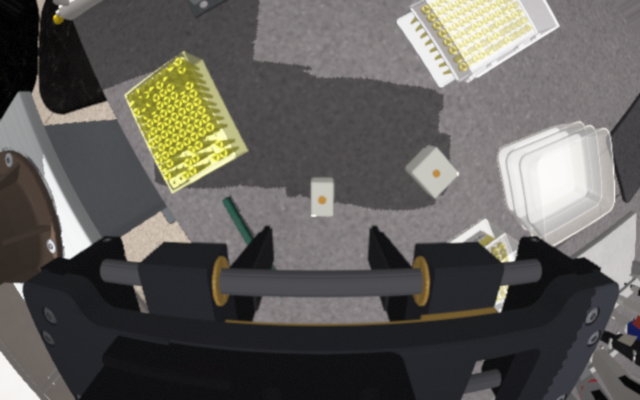

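The wrist picture shows the narrow cartridge at (321,198), aligned between the fingers, with the square one off to the right at (433,172). I'll descend and grip.

Request:
jog_arm(targets=[{"slide": [0, -1, -40], "turn": [0, 0, 0], "claw": 60}, {"slide": [0, 0, -45], "turn": [0, 0, 0], "claw": 60}, {"slide": [0, 0, -35], "turn": [0, 0, 0], "claw": 60}, {"slide": [0, 0, -15], "turn": [0, 0, 0], "claw": 60}, {"slide": [0, 0, 0], "turn": [0, 0, 0], "claw": 15}])

```text
t: 2.68
eef_pos: [469.9, -217.0, 19.7]
tcp_rot: [-3.141, 0.0, 1.038]
ft_force: [0.4, -0.0, -0.0]
opening: 0.543
grip_force: 0.0
```

Request:
jog_arm(targets=[{"slide": [0, 0, 0], "turn": [0, 0, 0], "claw": 15}, {"slide": [0, 0, 0], "turn": [0, 0, 0], "claw": 15}, {"slide": [0, 0, 0], "turn": [0, 0, 0], "claw": 15}, {"slide": [0, 0, 0], "turn": [0, 0, 0], "claw": 15}])

```text
t: 3.18
eef_pos: [470.5, -216.5, 20.3]
tcp_rot: [3.14, 0.0, 1.039]
ft_force: [0.3, 0.7, 7.2]
opening: 0.231
grip_force: 30.0
```

Request:
jog_arm(targets=[{"slide": [0, 0, 30], "turn": [0, 0, 0], "claw": 15}, {"slide": [0, 0, 50], "turn": [0, 0, 0], "claw": 15}, {"slide": [0, 20, 40], "turn": [0, 0, 0], "claw": 15}, {"slide": [4, 40, 0], "turn": [0, 0, 5], "claw": 15}, {"slide": [6, 50, 0], "turn": [0, 0, 5], "claw": 15}])

```text
t: 3.8
eef_pos: [480.3, -105.7, 140.4]
tcp_rot: [3.14, -0.0, 1.214]
ft_force: [0.2, -0.1, -0.6]
opening: 0.232
grip_force: 30.0
```

Request:
jog_arm(targets=[{"slide": [6, 50, 0], "turn": [0, 0, 5], "claw": 15}, {"slide": [6, 50, 0], "turn": [0, 0, 5], "claw": 15}, {"slide": [6, 50, 0], "turn": [0, 0, 4.8], "claw": 15}, {"slide": [4, 54, 0], "turn": [0, 0, 0], "claw": 15}, {"slide": [0, 0, 0], "turn": [0, 0, 0], "claw": 15}])

```text
t: 4.42
eef_pos: [502.0, 100.6, 139.7]
tcp_rot: [3.141, -0.0, 1.476]
ft_force: [0.4, 0.0, -0.1]
opening: 0.229
grip_force: 30.0
```

```bash
python3 - <<'E'
from h import *
c=read_camera('wrist'); s=state()
print(s['t'],s['eef_pos'].round(1),np.degrees(s['tcp_rot']).round(2),s['opening'],s['ft_force'].round(1))
f=c['frame']; cv2.imwrite('pics/w2.png',cv2.resize(f[90:340,180:460],None,fx=2.8,fy=2.8,interpolation=cv2.INTER_CUBIC)[:600])
P=[]
for p,a in orange(f):
    w=onz(c,p,37,True)
    if a>8 and np.linalg.norm(w-[502,98])<70: print(p.round(1),a,w.round(1)); P.append(w)
print(np.mean(P,0).round(1))
t=read_camera('top'); P=[onz(t,p,37) for p,a in orange(t['frame'][215:265,255:340]+0) for p in [p+[255,215]] if a>6]; print('top',np.round(P,1).tolist())
E
```

```text
4.475 [501.9  99.  139.6] [-180.      0.     84.48] 0.22625336027163656 [ 0.1 -0.5  0.1]
[290.7 150.4] 79 [479.5 148.4]
[353.5 150.6] 78 [534.9 143. ]
[320.4 260.2] 141 [495.6  40.2]
[503.3 110.5]
top []
```

View pics/w2.png

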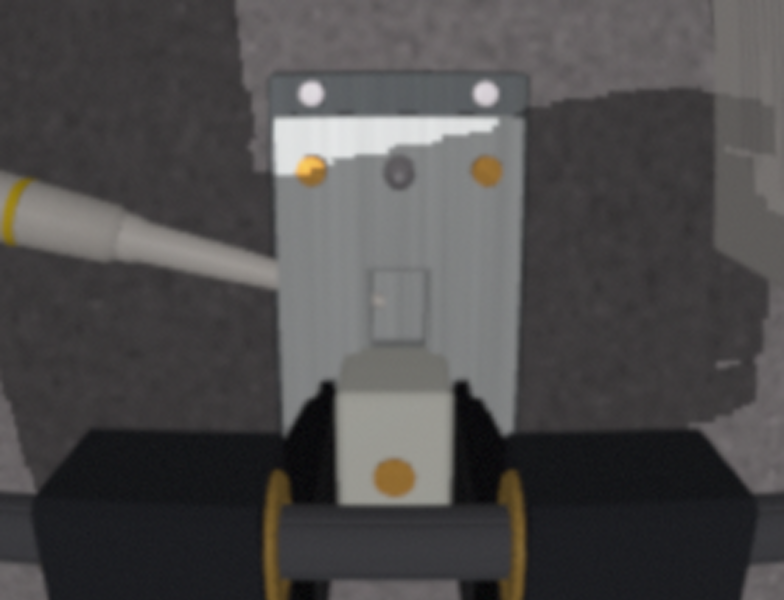

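The wrist view shows the held cartridge with its dot at (320,260) in full-picture pixels, plus the socket at about (322,197) and the two far pins, all nearly in line. I'll compute the in-hand offset.

```bash
python3 - <<'E'
from h import *
c=read_camera('wrist'); s=state(); f=c['frame']
e=s['eef_pos']; print(e.round(2))
p=[p for p,a in orange(f) if a>100 and abs(p[0]-320)<5 and abs(p[1]-260)<8][0]
for tz in (21,22,23): print(tz,(onz(c,p,e[2]+tz,True)).round(2),(onz(c,p,e[2]+tz,True)-e[:2]).round(2))
# far top edge of the head and socket corners (zoomed pixel -> full)
z=lambda u,v:(u/2.8+180,v/2.8+90)
for q in [(337,390),(451,390)]: print('top edge',onz(c,z(*q),e[2]+22,True).round(1))
for q in [(372,269),(427,269),(425,342),(371,342)]: print('socket',onz(c,z(*q),32,True).round(1))
E
```

```text
[502.05  97.24 139.65]
21 [501.23  97.79] [-0.82  0.55]
22 [501.28  98.28] [-0.77  1.03]
23 [501.33  98.76] [-0.72  1.52]
top edge [492.8 116.7]
top edge [513.5 114.7]
socket [495.6 110.5]
socket [513.5 108.8]
socket [510.7  83.8]
socket [492.6  85.6]
```

Request:
jog_arm(targets=[{"slide": [0.7, -0.6, -30], "turn": [0, 0, 0], "claw": 15}, {"slide": [0, 0, -35], "turn": [0, 0, 0], "claw": 15}, {"slide": [0, 0, -16], "turn": [0, 0, 0], "claw": 15}, {"slide": [0, 0, 0], "turn": [0, 0, 0], "claw": 15}])

```text
t: 5.08
eef_pos: [502.5, 95.7, 57.9]
tcp_rot: [-3.139, 0.0, 1.469]
ft_force: [-0.1, 0.4, -0.2]
opening: 0.226
grip_force: 30.0
```

```bash
python3 - <<'E'
from h import *
c=read_camera('wrist'); s=state(); f=c['frame']
e=s['eef_pos']; print(e.round(2),s['ft_force'].round(1))
for p,a in orange(f):
    if a>50: print(p.round(1),a,'z37',onz(c,p,37,True).round(1),'held',onz(c,p,e[2]+22,True).round(1))
cv2.imwrite('pics/w3.png',cv2.resize(f[120:290,220:420],None,fx=3.5,fy=3.5,interpolation=cv2.INTER_CUBIC))
E
```

```text
[502.95  95.98  58.68] [ 0.1  0.1 -0.7]
[ 69.7 152.9] 72 z37 [309.1 176.3] held [354.8 174.5]
[365.3 155.9] 171 z37 [534.7 143.1] held [528.9 148.9]
[276.4 156.5] 165 z37 [479.5 148.3] held [486.3 152.9]
[139.  176.1] 154 z37 [377.6 148. ] held [407.7 152.7]
[320.3 260.2] 142 z37 [499.6  75.2] held [501.9  96.5]
[275.9 288.4] 53 z37 [465.5  55.3] held [475.5  81.1]
[364.9 287.8] 55 z37 [529.2  49.4] held [524.7  76.5]
```

View pics/w3.png

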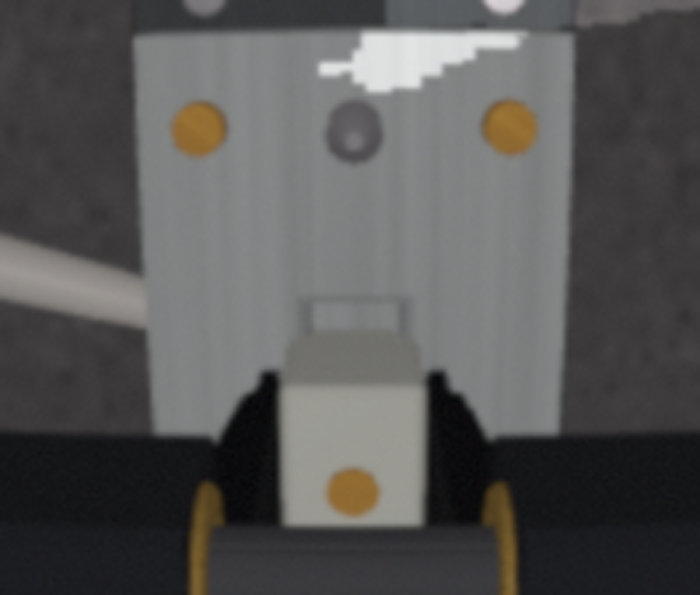

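The closer view has the cartridge dot column (353) within 2 zoomed pixels of the dowel column (355), with the socket's far edge peeking out at row 300. A small correction and then a guarded descent.

Request:
jog_arm(targets=[{"slide": [0.4, 0.8, -4], "turn": [0, 0, 0], "claw": 15}, {"slide": [0, 0, -3], "turn": [0, 0, 0], "claw": 15}, {"slide": [0, 0, -2], "turn": [0, 0, 0], "claw": 15}, {"slide": [0, 0, -2], "turn": [0, 0, 0], "claw": 15}, {"slide": [0, 0, 0], "turn": [0, 0, 0], "claw": 15}])

```text
t: 5.75
eef_pos: [503.3, 97.8, 47.6]
tcp_rot: [-3.142, 0.0, 1.471]
ft_force: [-0.3, -0.3, -0.9]
opening: 0.23
grip_force: 30.0
```

Request:
jog_arm(targets=[{"slide": [0, 0, -3], "turn": [0, 0, 0], "claw": 15}, {"slide": [0, 0, -3], "turn": [0, 0, 0], "claw": 15}, {"slide": [0, 0, -3], "turn": [0, 0, 0], "claw": 15}, {"slide": [0, 0, -2], "turn": [0, 0, 0], "claw": 15}, {"slide": [0, 0, -1], "turn": [0, 0, 0], "claw": 15}])

```text
t: 6.38
eef_pos: [503.6, 97.8, 36.7]
tcp_rot: [3.141, -0.0, 1.471]
ft_force: [-4.6, -0.3, 23.8]
opening: 0.23
grip_force: 30.0
```

Request:
jog_arm(targets=[{"slide": [-0.4, 0, 0], "turn": [0, 0, 0], "claw": 15}, {"slide": [0, 0, -0.5], "turn": [0, 0, 0], "claw": 15}, {"slide": [0, 0, 0], "turn": [0, 0, 0], "claw": 15}])

```text
t: 6.75
eef_pos: [503.6, 97.8, 36.6]
tcp_rot: [3.139, -0.0, 1.471]
ft_force: [-3.5, -0.6, 21.5]
opening: 0.233
grip_force: 30.0
```

```bash
python3 - <<'E'
from h import *
for i in range(3):
    c=read_camera('wrist'); s=state(); print(s['eef_pos'].round(2),s['ft_force'].round(1))
f=c['frame']
cv2.imwrite('pics/w4.png',cv2.resize(f[130:290,230:410],None,fx=3.5,fy=3.5,interpolation=cv2.INTER_CUBIC))
E
```

```text
[503.53  97.84  36.61] [-2.4 -0.7 22.4]
[503.52  97.83  36.59] [-3.4 -0.9 22.1]
[503.55  97.84  36.61] [-3.2  0.4 22.7]
```

View pics/w4.png

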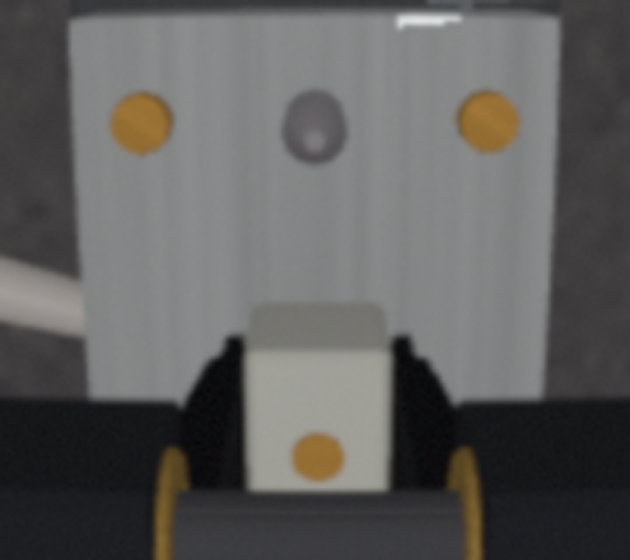

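```bash
python3 - <<'E'
from h import *
c=read_camera('wrist')
for z in (32,33,34,36): print(z,[ ((proj(c,[502.4+0.097*17+dx*.995,97.9+16.9-dx*.097,z],True)-[230,130])*3.5+1.2).round(1).tolist() for dx in (-11,11)])
for z in (74,75,76,78): print('dot',z,((proj(c,[503,97.9,z],True)-[230,130])*3.5+1.2).round(1).tolist())
E
```

```text
32 [[250.0, 299.1], [379.6, 298.7]]
33 [[249.7, 300.9], [379.9, 300.5]]
34 [[249.3, 302.7], [380.3, 302.3]]
36 [[248.7, 306.4], [381.0, 306.0]]
dot 74 [319.6, 506.7]
dot 75 [319.6, 510.1]
dot 76 [319.6, 513.6]
dot 78 [319.7, 520.7]
```

```bash
python3 - <<'E'
from h import *
c=read_camera('wrist')
p=[p for p,a in orange(c['frame']) if a>100 and abs(p[0]-320)<6 and abs(p[1]-260)<8][0]; print(p)
for z in (57,58,59,60): print('dot',z,onz(c,p,z,True).round(2), proj(c,[503,97.9,z],True).round(1))
E
```

```text
[320.41134752 260.23404255]
dot 57 [502.72  97.34] [320.8 259.3]
dot 58 [502.77  97.83] [320.8 260.1]
dot 59 [502.82  98.31] [320.8 260.9]
dot 60 [502.86  98.8 ] [320.8 261.7]
```

Dot ray agrees with a top at z = 58, i.e. fully seated, and the arm met a hard stop. Releasing and rising.

Request:
jog_arm(targets=[{"slide": [0, 0, 0.5], "turn": [0, 0, 0], "claw": 60}, {"slide": [0, 0, 0], "turn": [0, 0, 0], "claw": 60}, {"slide": [0, 0, 0], "turn": [0, 0, 0], "claw": 60}, {"slide": [0, 0, 15], "turn": [0, 0, 0], "claw": 60}, {"slide": [0, 0, 40], "turn": [0, 0, 0], "claw": 60}])

```text
t: 7.62
eef_pos: [502.2, 97.7, 90.7]
tcp_rot: [-3.139, 0.001, 1.471]
ft_force: [0.1, 0.1, -0.0]
opening: 0.597
grip_force: 0.0
```

```bash
python3 - <<'E'
from h import *
c=read_camera('wrist'); s=state(); print(s['t'],s['eef_pos'].round(2),np.degrees(s['tcp_rot']).round(2),s['ft_force'].round(1),s['opening'])
for p,a in orange(c['frame']):
    w=onz(c,p,58,True)
    if a>20 and np.linalg.norm(w-[502,98])<70: print(p.round(1),a,'z58',w.round(1),'z37',onz(c,p,37,True).round(1))
print(proj(c,[502.5,97.9,58],True),proj(c,[502.5,97.9,60],True))
E
```

```text
7.675 [504.29  98.01  95.97] [ 1.7976e+02 -4.0000e-02  8.4310e+01] [2.8 0.9 5. ] 0.59978870032292
[283.6 153.6] 118 z58 [482.2 150.4] z37 [479.4 148.3]
[359.8 153.4] 119 z58 [532.3 145.5] z37 [534.7 142.9]
[327.  226.1] 81 z58 [506.   97.2] z37 [505.6  89.6]
[287.6 267.8] 24 z58 [474.   67.3] z37 [470.4  56.6]
[356.  267.6] 28 z58 [524.3  62.4] z37 [525.8  51.2]
[321.95570923 225.58713204] [321.96209269 226.56368739]
```

The dot now reads 3.5 mm off in x, so something's off; look.

```bash
python3 - <<'E'
from h import *
c=read_camera('wrist'); f=c['frame']; s=state(); print(s['eef_pos'].round(2),s['ft_force'].round(1))
cv2.imwrite('pics/w5.png',cv2.resize(f[130:290,230:410],None,fx=3.5,fy=3.5,interpolation=cv2.INTER_CUBIC))
E
```

```text
[504.48  97.98  94.41] [-0.3 -0.8  0.9]
```

View pics/w5.png

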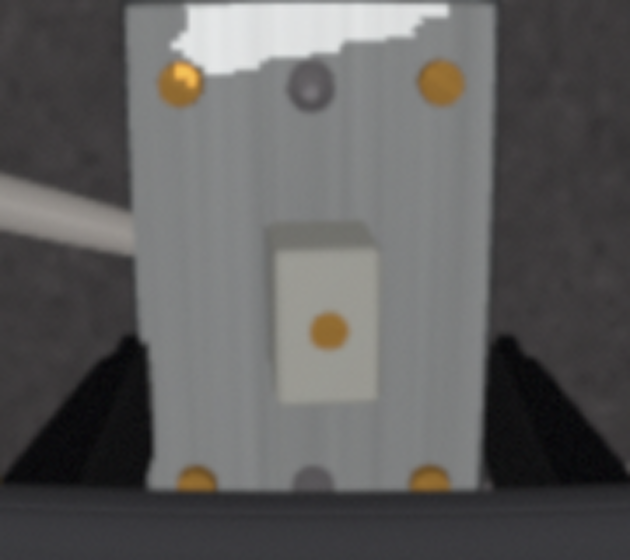

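The picture shows the cartridge in the socket but leaning toward +x: its left side face is visible and its top is centred at 326 against the dowel's 311. I'll settle the arm, then regrip square and re-seat.

Request:
jog_arm(targets=[{"slide": [0, 0, 0], "turn": [0, 0, 0], "claw": 60}, {"slide": [0, 0, 0], "turn": [0, 0, 0], "claw": 60}, {"slide": [0, 0, 0], "turn": [0, 0, 0], "claw": 60}])

```text
t: 8.1
eef_pos: [502.6, 97.8, 90.1]
tcp_rot: [-3.14, 0.0, 1.471]
ft_force: [0.4, -0.1, -0.1]
opening: 0.602
grip_force: 0.0
```

```bash
python3 - <<'E'
from h import *
for i in range(4):
    c=read_camera('wrist'); s=state(); print(s['eef_pos'].round(2),np.degrees(s['tcp_rot']).round(2),s['ft_force'].round(1))
f=c['frame']
# fit: pins give face frame; dot & head corners in zoomed crop -> report dot offset at z=58
for p,a in orange(f):
    w=onz(c,p,58,True)
    if a>50 and np.linalg.norm(w-[502,98])<70: print(p.round(1),'z58',w.round(1),'z37',onz(c,p,37,True).round(1))
t=read_camera('top')
g=dark_white(f,(295,180,345,255),140,215)
E
```

```text
[502.68  97.77  90.09] [-1.7994e+02  1.0000e-02  8.4300e+01] [ 0.6  0.6 -0.9]
[502.71  97.78  90.17] [-1.7995e+02  1.0000e-02  8.4300e+01] [ 1.   0.2 -0.5]
[502.76  97.78  90.25] [-1.7996e+02  1.0000e-02  8.4300e+01] [-0.9  0.2 -0.3]
[502.82  97.81  90.34] [-179.97    0.     84.3 ] [ 0.1  1.3 -0.1]
[282.5 153.7] z58 [482.2 150.5] z37 [479.4 148.4]
[359.  153.5] z58 [532.4 145.7] z37 [534.8 143.1]
[326.  226.4] z58 [505.9  97.2] z37 [505.6  89.6]
```

Request:
jog_arm(targets=[{"slide": [0, 0, -30], "turn": [0, 0, 0], "claw": 60}, {"slide": [0, 0, -20], "turn": [0, 0, 0], "claw": 60}, {"slide": [0, 0, -3], "turn": [0, 0, 0], "claw": 40}, {"slide": [0, 0, 0], "turn": [0, 0, 0], "claw": 15}, {"slide": [0, 0, 0], "turn": [0, 0, 0], "claw": 15}])

```text
t: 8.98
eef_pos: [503.3, 97.8, 38.4]
tcp_rot: [3.14, -0.0, 1.471]
ft_force: [-0.1, -0.2, -0.0]
opening: 0.341
grip_force: 0.0
```

Request:
jog_arm(targets=[{"slide": [0, 0, 0], "turn": [0, 0, 0], "claw": 15}, {"slide": [0, 0, 0], "turn": [0, 0, 0], "claw": 15}, {"slide": [0, 0, 0], "turn": [0, 0, 0], "claw": 15}])

```text
t: 9.35
eef_pos: [503.2, 97.8, 38.0]
tcp_rot: [3.141, -0.0, 1.471]
ft_force: [0.1, 0.5, 3.0]
opening: 0.233
grip_force: 30.0
```

```bash
python3 - <<'E'
from h import *
for i in range(2):
    c=read_camera('wrist'); s=state(); print(s['t'],s['eef_pos'].round(2),np.degrees(s['tcp_rot']).round(2),s['ft_force'].round(1),s['moment'].round(2),s['opening'],s['grip_force'])
f=c['frame']
for p,a in orange(f):
    w=onz(c,p,58,True)
    if a>80 and np.linalg.norm(w-[502,98])<70: print(p.round(1),'z58',w.round(1),'z37',onz(c,p,37,True).round(1))
E
```

```text
9.4 [503.23  97.84  37.95] [ 1.7995e+02 -1.0000e-02  8.4300e+01] [1.  0.1 3.3] [ 0.01 -0.2  -0.01] 0.23046273851729016 29.960696697235107
9.45 [503.19  97.82  37.93] [ 1.7995e+02 -1.0000e-02  8.4300e+01] [1.2 0.2 3.7] [ 0.01 -0.24  0.02] 0.22943308728812944 29.961203634738922
[270.8 164.4] z58 [483.1 151. ] z37 [479.5 148.3]
[369.2 163.8] z58 [531.5 146.5] z37 [534.6 143.1]
[320.6 259.9] z58 [502.5  97.4] z37 [501.5  87.1]
```

Request:
jog_arm(targets=[{"slide": [0, 0, -1], "turn": [0, 0, 0], "claw": 15}, {"slide": [0, 0, -1], "turn": [0, 0, 0], "claw": 15}, {"slide": [0, 0, 0], "turn": [0, 0, 0], "claw": 15}])

```text
t: 9.82
eef_pos: [503.4, 97.8, 36.9]
tcp_rot: [3.14, -0.0, 1.471]
ft_force: [-2.4, -0.7, 20.1]
opening: 0.231
grip_force: 30.0
```

```bash
python3 - <<'E'
from h import *
for i in range(2):
    c=read_camera('wrist'); s=state(); print(s['t'],s['eef_pos'].round(2),np.degrees(s['tcp_rot']).round(2),s['ft_force'].round(1),s['moment'].round(2),s['opening'],s['grip_force'])
f=c['frame']
for p,a in orange(f):
    w=onz(c,p,58,True)
    if a>80 and np.linalg.norm(w-[502,98])<70: print(p.round(1),'z58',w.round(1),'z37',onz(c,p,37,True).round(1))
E
```

```text
9.875 [503.4   97.85  36.9 ] [ 1.799e+02 -1.000e-02  8.431e+01] [-1.9  0.3 20.7] [-0.09  0.52 -0.02] 0.22939351725936302 30.01859039068222
9.925 [503.41  97.85  36.91] [ 1.799e+02 -2.000e-02  8.430e+01] [-1.2 -0.6 20.4] [-0.01  0.55 -0.02] 0.2281036801704375 30.018664598464966
[270.1 164.7] z58 [483.2 151.1] z37 [479.5 148.4]
[369.2 164.2] z58 [531.5 146.5] z37 [534.6 143.1]
[320.6 260. ] z58 [502.8  97.8] z37 [501.8  87.6]
```

Request:
jog_arm(targets=[{"slide": [-0.5, 0, 1], "turn": [0, 0, 0], "claw": 15}, {"slide": [-0.4, 0, -0.5], "turn": [0, 0, 0], "claw": 15}, {"slide": [0, 0, -1], "turn": [0, 0, 0], "claw": 15}, {"slide": [0, 0, -0.6], "turn": [0, 0, 0], "claw": 15}, {"slide": [0, 0, 0], "turn": [0, 0, 0], "claw": 15}])

```text
t: 10.55
eef_pos: [503.3, 97.9, 36.6]
tcp_rot: [3.138, -0.001, 1.471]
ft_force: [-1.7, -0.3, 28.8]
opening: 0.232
grip_force: 30.0
```

```bash
python3 - <<'E'
from h import *
for i in range(2):
    c=read_camera('wrist'); s=state(); print(s['t'],s['eef_pos'].round(2),np.degrees(s['tcp_rot']).round(2),s['ft_force'].round(1),s['moment'].round(2),s['opening'],s['grip_force'])
f=c['frame']
for p,a in orange(f):
    w=onz(c,p,58,True)
    if a>80 and np.linalg.norm(w-[502,98])<70: print(p.round(1),'z58',w.round(1),'z37',onz(c,p,37,True).round(1))
E
```

```text
10.6 [503.33  97.87  36.54] [ 1.7977e+02 -3.0000e-02  8.4310e+01] [-1.2 -0.5 28.4] [-0.13  0.47  0.02] 0.23064805872576186 30.04499852657318
10.65 [503.33  97.9   36.56] [ 1.7977e+02 -4.0000e-02  8.4310e+01] [-1.6 -0.3 30.5] [-0.11  0.44  0.02] 0.23073371828072842 30.04525065422058
[270.2 164.9] z58 [483.1 151.1] z37 [479.5 148.3]
[369.2 164.3] z58 [531.4 146.5] z37 [534.6 143.1]
[320.6 260. ] z58 [502.6  98. ] z37 [501.7  87.8]
[276.2 288.1] z58 [476.2  82.6] z37 [471.5  70.3]
[364.7 287.9] z58 [525.5  77.8] z37 [527.8  64.7]
```

Request:
jog_arm(targets=[{"slide": [0.4, 0, 1.0], "turn": [0, 0, 0], "claw": 15}, {"slide": [0.3, 0, 0.8], "turn": [0, 0, 0], "claw": 15}, {"slide": [0, 0, 0], "turn": [0, 0, 0], "claw": 15}, {"slide": [0, 0, 0], "turn": [0, 0, 0], "claw": 15}])

```text
t: 11.15
eef_pos: [503.3, 97.8, 37.3]
tcp_rot: [3.14, -0.0, 1.471]
ft_force: [-0.4, -0.7, 14.5]
opening: 0.228
grip_force: 30.0
```

```bash
python3 - <<'E'
from h import *
for i in range(2):
    c=read_camera('wrist'); s=state(); print(s['t'],s['eef_pos'].round(2),np.degrees(s['tcp_rot']).round(2),s['ft_force'].round(1),s['moment'].round(2),s['opening'],s['grip_force'])
f=c['frame']
for p,a in orange(f):
    w=onz(c,p,58,True)
    if a>80 and np.linalg.norm(w-[502,98])<70: print(p.round(1),'z58',w.round(1))
E
```

```text
11.2 [503.31  97.84  37.28] [ 1.7989e+02 -2.0000e-02  8.4300e+01] [-1.3  0.2 14.5] [-0.05  0.1  -0.04] 0.22721059398480295 29.992038309574127
11.25 [503.29  97.85  37.26] [ 1.799e+02 -1.000e-02  8.431e+01] [-1.1 -0.7 14.3] [-0.04  0.1  -0.05] 0.23163722440480092 29.991965889930725
[270.4 164.6] z58 [483.1 151.1]
[369.2 164.1] z58 [531.5 146.5]
[320.6 260. ] z58 [502.6  97.6]
```

Request:
jog_arm(targets=[{"slide": [0.1, 0, 0.8], "turn": [0, 0, 0], "claw": 15}, {"slide": [0, 0, 0], "turn": [0, 0, 0], "claw": 15}, {"slide": [0, 0, 0], "turn": [0, 0, 0], "claw": 24}, {"slide": [0, 0, 0], "turn": [0, 0, 0], "claw": 26}, {"slide": [0, 0, 0], "turn": [0, 0, 0], "claw": 28}])

```text
t: 11.88
eef_pos: [502.7, 97.8, 37.0]
tcp_rot: [-3.141, 0.0, 1.471]
ft_force: [-0.0, 0.1, -0.2]
opening: 0.279
grip_force: 0.0
```

Request:
jog_arm(targets=[{"slide": [0, 0, 0], "turn": [0, 0, 0], "claw": 31}, {"slide": [0, 0, 0], "turn": [0, 0, 0], "claw": 40}, {"slide": [0, 0, 10], "turn": [0, 0, 0], "claw": 40}, {"slide": [0, 0, 30], "turn": [0, 0, 0], "claw": 40}, {"slide": [0, 0, 15], "turn": [0, 0, 0], "claw": 40}])

```text
t: 12.5
eef_pos: [503.3, 97.8, 93.8]
tcp_rot: [3.14, -0.0, 1.471]
ft_force: [-0.1, -0.1, -0.3]
opening: 0.401
grip_force: 0.0
```

Request:
jog_arm(targets=[{"slide": [0, 0, 0], "turn": [0, 0, 0], "claw": 40}, {"slide": [0, 0, 0], "turn": [0, 0, 0], "claw": 40}])

```text
t: 12.75
eef_pos: [502.5, 97.8, 91.7]
tcp_rot: [-3.141, 0.0, 1.471]
ft_force: [0.3, -0.6, 0.2]
opening: 0.4
grip_force: 0.0
```

```bash
python3 - <<'E'
from h import *
c=read_camera('wrist'); s=state(); print(s['t'],s['eef_pos'].round(2),np.degrees(s['tcp_rot']).round(2),s['ft_force'].round(1))
f=c['frame']
for p,a in orange(f):
    w=onz(c,p,58,True)
    if a>50 and np.linalg.norm(w-[502,98])<70: print(p.round(1),'z58',w.round(1),'z37',onz(c,p,37,True).round(1))
cv2.imwrite('pics/w6.png',cv2.resize(f[150:270,260:380],None,fx=5,fy=5,interpolation=cv2.INTER_CUBIC))
E
```

```text
12.8 [502.47  97.78  91.49] [-1.7994e+02  1.0000e-02  8.4300e+01] [ 0.6 -0.4 -0. ]
[283.2 153.6] z58 [482.2 150.3] z37 [479.5 148.3]
[359.  153.3] z58 [532.4 145.5] z37 [534.7 143. ]
[326.2 225.9] z58 [505.8  97.1] z37 [505.5  89.6]
```

View pics/w6.png

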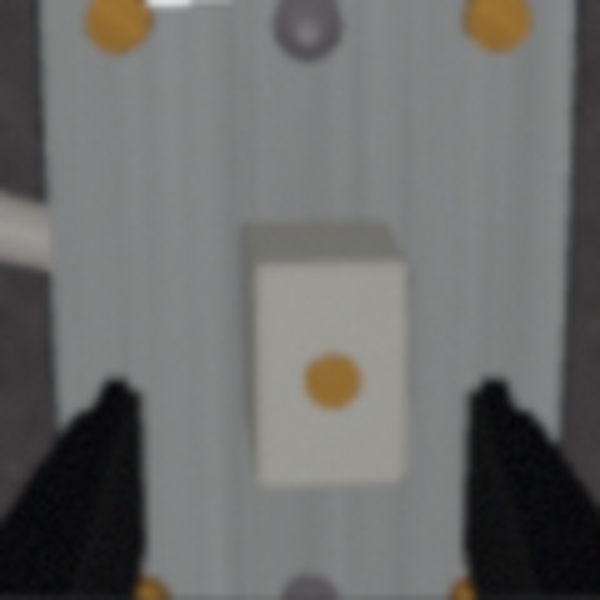

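The picture shows the same lean again: dot at (333,381) against the dowels at 307, so something under the -x side is holding the cartridge up. Earlier crops had a pale speck in the socket in line with the pipette's tip. I'll check that numerically and in one composite.

```bash
python3 - <<'E'
from h import *
t0=cv2.imread('pics/top0.png'); s0=cv2.imread('pics/scene0.png'); w2=cv2.imread('pics/w2.png')
sc=read_camera('scene'); t=read_camera('top')
I=cv2.INTER_CUBIC
def fit(a,w,h): return cv2.resize(a,(w,h),interpolation=I)
A=fit(t0[222:262,272:326],400,296); B=fit(w2[235:375,220:440],400,296)
C=fit(s0[195:250,255:330],400,296); D=fit(sc['frame'][195:250,255:330],400,296)
cv2.imwrite('pics/comp.png',np.vstack([np.hstack([A,B]),np.hstack([C,D])]))
g=cv2.cvtColor(t0,cv2.COLOR_BGR2GRAY); print(g[232:248,286:306])
for z in (14,17,20,32): print(z,'socket corners top px',[proj(t,[502.4+.995*a+.097*b,97.9-.097*a+.995*b,z]).round(1).tolist() for a,b in [(-9,-14),(-9,14),(9,14),(9,-14)]])
E
```

```text
[[210 212 210 207 209 208 207 208 207 207 208 205 206 202 201 203 202 201
  201 203]
 [209 209 209 184 189 193 192 197 200 200 208 206 205 204 209 208 209 207
  208 205]
 [205 205 208 194 131 121 117 137 137 138 156 157 157 177 184 182 182 192
  208 208]
 [212 214 215 196 118 181 165 159 134 129 132 131 110 105 105  98 115 184
  206 205]
 [204 205 208 146 104 208 216 217 213 217 215 213 213 217 218 187 171 187
  210 207]
 [204 205 206 183 111 200 208 208 210 207 208 210 212 210 211 211 201 188
  207 209]
 [205 208 211 178 138 200 205 202 205 205 206 207 205 204 207 209 195 186
  201 203]
 [208 209 213 155 137 199 206 204 200 203 202 199 199 201 201 202 183 185
  201 200]
 [215 213 197 152 175 213 215 214 215 210 214 211 209 210 211 210 182 196
  208 207]
 [205 206 198 146 171 210 212 212 209 167 213 212 216 217 218 221 152 193
  211 210]
 [205 207 194 144 146 147 139 136 127 205 214 177 204 209 212 212 148 194
  207 211]
 [203 203 201 205 203 193 191 191 192 178 177 162 159 156 157 144 145 205
  209 206]
 [213 212 212 212 212 213 211 208 210 208 210 206 209 206 206 205 206 204
  201 200]
 [214 212 212 214 212 215 215 215 215 217 216 217 216 215 215 214 215 212
  211 211]
 [213 214 213 212 212 212 212 210 207 211 208 213 212 212 211 214 213 215
  214 215]
 [216 215 215 215 215 215 216 214 215 214 214 215 215 211 212 212 210 212
  210 209]]
14 socket corners top px [[302.2, 243.8], [289.8, 242.8], [290.6, 234.9], [302.9, 235.9]]
17 socket corners top px [[302.1, 243.6], [289.7, 242.6], [290.5, 234.7], [302.9, 235.7]]
20 socket corners top px [[302.1, 243.4], [289.6, 242.4], [290.4, 234.5], [302.8, 235.5]]
32 socket corners top px [[301.9, 242.7], [289.2, 241.6], [290.0, 233.6], [302.6, 234.6]]
```

View pics/comp.png

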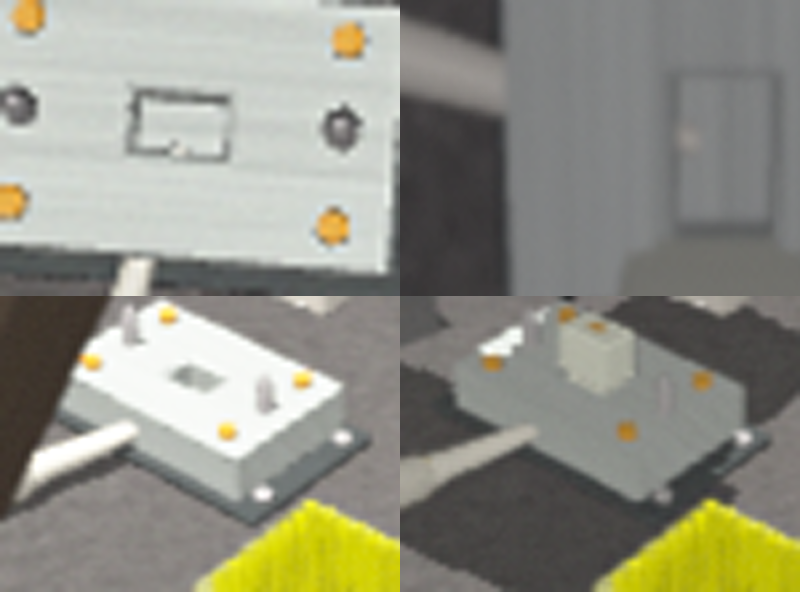

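The composite confirms it: the pipette's tip goes through the block wall and pokes about 2 mm into the socket at its -x wall, holding up that side of the plug. The fit has 2 mm of total play in x, so I'll regrip, lift a little, press against the +x wall and go down there.

Request:
jog_arm(targets=[{"slide": [0, 0, -35], "turn": [0, 0, 0], "claw": 60}, {"slide": [0, 0, -18], "turn": [0, 0, 0], "claw": 50}, {"slide": [0, 0, 0], "turn": [0, 0, 0], "claw": 15}, {"slide": [0, 0, 0], "turn": [0, 0, 0], "claw": 15}, {"slide": [0, 0, 0], "turn": [0, 0, 0], "claw": 15}])

```text
t: 13.52
eef_pos: [503.2, 97.9, 39.9]
tcp_rot: [3.14, -0.0, 1.471]
ft_force: [0.5, 0.2, 0.1]
opening: 0.243
grip_force: 0.0
```

Request:
jog_arm(targets=[{"slide": [0, 0, 0], "turn": [0, 0, 0], "claw": 15}, {"slide": [0, 0, 3], "turn": [0, 0, 0], "claw": 15}, {"slide": [0, 0, 3], "turn": [0, 0, 0], "claw": 15}, {"slide": [0.8, 0, 0], "turn": [0, 0, 0], "claw": 15}, {"slide": [0, 0, 0], "turn": [0, 0, 0], "claw": 15}])

```text
t: 14.15
eef_pos: [503.7, 97.8, 45.2]
tcp_rot: [3.141, -0.0, 1.471]
ft_force: [0.2, 0.0, -0.7]
opening: 0.228
grip_force: 30.0
```

```bash
cat > r.py <<'E'
from h import *
c=read_camera('wrist'); s=state(); f=c['frame']
print(s['t'],s['eef_pos'].round(2),np.degrees(s['tcp_rot']).round(2),s['ft_force'].round(1),s['moment'].round(2),s['opening'].round(3) if hasattr(s['opening'],'round') else s['opening'])
for p,a in orange(f):
    w=onz(c,p,58,True)
    if a>50 and abs(p[0]-322)<10 and np.linalg.norm(w-[502,98])<40: print('dot',p.round(1),'z58',w.round(1),'at TCP+21',onz(c,p,s['eef_pos'][2]+21,True).round(1))
E
python3 r.py
```

```text
14.2 [503.65  97.8   45.13] [179.99   0.    84.3 ] [ 0.4 -0.5 -0.6] [-0.02 -0.12 -0.01] 0.23026561723857883
dot [320.4 258.9] z58 [502.6  94.4] at TCP+21 [503.   98.3]
```

Request:
jog_arm(targets=[{"slide": [0.7, 0, 0], "turn": [0, 0, 0], "claw": 15}, {"slide": [0.7, 0, 0], "turn": [0, 0, 0], "claw": 15}, {"slide": [0, 0, 0], "turn": [0, 0, 0], "claw": 15}, {"slide": [0, 0, 0], "turn": [0, 0, 0], "claw": 15}])

```text
t: 14.7
eef_pos: [504.4, 97.8, 45.0]
tcp_rot: [-3.14, 0.0, 1.471]
ft_force: [-4.0, -0.1, 1.6]
opening: 0.233
grip_force: 30.0
```

```bash
python3 r.py
```

```text
14.75 [504.39  97.79  44.99] [-1.7992e+02  1.0000e-02  8.4300e+01] [-5.2 -0.2  1.6] [-0.08  0.9   0.09] 0.23219556197858812
dot [320.4 258.9] z58 [503.4  94.5] at TCP+21 [503.8  98.3]
```

Request:
jog_arm(targets=[{"slide": [0, 0, -2], "turn": [0, 0, 0], "claw": 15}, {"slide": [0, 0, -2], "turn": [0, 0, 0], "claw": 15}, {"slide": [0, 0, -1.5], "turn": [0, 0, 0], "claw": 15}, {"slide": [0, 0, 0], "turn": [0, 0, 0], "claw": 15}])

```text
t: 15.25
eef_pos: [504.4, 97.8, 39.5]
tcp_rot: [-3.14, 0.0, 1.471]
ft_force: [-4.8, 1.3, 0.6]
opening: 0.229
grip_force: 30.0
```

Request:
jog_arm(targets=[{"slide": [0, 0, -1], "turn": [0, 0, 0], "claw": 15}, {"slide": [0, 0, 0], "turn": [0, 0, 0], "claw": 15}])

```text
t: 15.5
eef_pos: [504.4, 97.8, 38.9]
tcp_rot: [-3.141, 0.0, 1.471]
ft_force: [-6.9, -0.0, 7.5]
opening: 0.23
grip_force: 30.0
```

Request:
jog_arm(targets=[{"slide": [0, 0, -1], "turn": [0, 0, 0], "claw": 15}, {"slide": [0, 0, 0], "turn": [0, 0, 0], "claw": 15}])

```text
t: 15.75
eef_pos: [504.4, 97.9, 38.4]
tcp_rot: [-3.141, 0.0, 1.472]
ft_force: [-9.1, 1.3, 16.6]
opening: 0.228
grip_force: 30.0
```

Request:
jog_arm(targets=[{"slide": [0, 0, -1], "turn": [0, 0, 0], "claw": 15}, {"slide": [0, 0, 0], "turn": [0, 0, 0], "claw": 15}])

```text
t: 16.0
eef_pos: [504.4, 97.9, 38.0]
tcp_rot: [-3.141, 0.0, 1.471]
ft_force: [-11.4, 0.1, 25.2]
opening: 0.231
grip_force: 30.1
```

```bash
python3 r.py
```

```text
16.05 [504.41  97.88  38.01] [-179.98    0.     84.31] [-11.4   0.4  25.3] [0.04 2.18 0.12] 0.2279256556531722
dot [320.4 258.9] z58 [503.7  98. ] at TCP+21 [503.8  98.4]
```

Request:
jog_arm(targets=[{"slide": [0, 0, 3], "turn": [0, 0, 0], "claw": 15}, {"slide": [1, 0, 2], "turn": [0, 0, 0], "claw": 15}, {"slide": [1, 0, 0], "turn": [0, -1, 0], "claw": 15}, {"slide": [0, 0, 0], "turn": [0, -1, 0], "claw": 15}, {"slide": [0, 0, 0], "turn": [0, 0, 0], "claw": 15}])

```text
t: 16.68
eef_pos: [504.0, 97.8, 41.0]
tcp_rot: [3.113, -0.003, 1.472]
ft_force: [-13.6, 1.5, 1.8]
opening: 0.228
grip_force: 30.0
```

Request:
jog_arm(targets=[{"slide": [0, 0, -2.5], "turn": [0, 0, 0], "claw": 15}, {"slide": [0, 0, 0], "turn": [0, 0, 0], "claw": 15}])

```text
t: 16.92
eef_pos: [504.1, 97.9, 38.9]
tcp_rot: [3.113, -0.003, 1.472]
ft_force: [-14.4, 0.9, 10.4]
opening: 0.229
grip_force: 30.1
```

Request:
jog_arm(targets=[{"slide": [0, 0, -1.5], "turn": [0, 0, 0], "claw": 15}, {"slide": [0, 0, 0], "turn": [0, 0, 0], "claw": 15}])

```text
t: 17.18
eef_pos: [504.1, 97.9, 38.3]
tcp_rot: [3.113, -0.003, 1.472]
ft_force: [-17.3, 1.5, 24.0]
opening: 0.226
grip_force: 30.1
```

Request:
jog_arm(targets=[{"slide": [0, 0, -1.5], "turn": [0, 0, 0], "claw": 15}, {"slide": [0, 0, 0], "turn": [0, 0, 0], "claw": 15}])

```text
t: 17.42
eef_pos: [504.5, 97.9, 37.6]
tcp_rot: [3.111, -0.003, 1.472]
ft_force: [-19.2, 0.3, 35.1]
opening: 0.232
grip_force: 30.4
```

```bash
python3 r.py
```

```text
17.475 [504.51  97.93  37.62] [ 1.7825e+02 -1.6000e-01  8.4330e+01] [-18.    0.9  35.2] [0.15 3.79 0.06] 0.23088123039524483
dot [320.8 259.2] z58 [503.4  98. ] at TCP+21 [503.5  98.3]
```

Request:
jog_arm(targets=[{"slide": [0, 0, 0], "turn": [0, 1, 0], "claw": 15}, {"slide": [0, 0, 0], "turn": [0, 1, 0], "claw": 15}, {"slide": [-0.7, 0, 0], "turn": [0, 0, 0], "claw": 15}, {"slide": [-0.7, 0, 0], "turn": [0, 0, 0], "claw": 15}, {"slide": [0, 0, 0], "turn": [0, 0, 0], "claw": 15}])

```text
t: 18.1
eef_pos: [504.4, 97.9, 37.6]
tcp_rot: [-3.14, 0.0, 1.472]
ft_force: [-13.7, -0.8, 28.5]
opening: 0.228
grip_force: 30.1
```

```bash
python3 r.py
```

```text
18.15 [504.43  97.93  37.57] [-1.7991e+02  1.0000e-02  8.4320e+01] [-13.2   0.4  28.9] [0.09 2.71 0.12] 0.2327398750208472
dot [320.5 259.5] z58 [503.8  97.9] at TCP+21 [503.8  98.2]
```

The wedge looks real: under about 25 N the cartridge reaches the seat but springs back off the pipette tip. I'll let go gently and locate the pipette, since a careful person would draw it out of the way if it moves.

Request:
jog_arm(targets=[{"slide": [-0.5, 0, 1], "turn": [0, 0, 0], "claw": 15}, {"slide": [-0.5, 0, 1], "turn": [0, 0, 0], "claw": 26}, {"slide": [0, 0, 0], "turn": [0, 0, 0], "claw": 45}, {"slide": [0, 0, 20], "turn": [0, 0, 0], "claw": 60}, {"slide": [-20, 0, 50], "turn": [0, 0, 10], "claw": 60}])

```text
t: 18.77
eef_pos: [484.9, 97.6, 107.4]
tcp_rot: [-3.14, 0.0, 1.649]
ft_force: [-0.5, -0.1, 1.0]
opening: 0.522
grip_force: 0.0
```

```bash
python3 - <<'E'
from h import *
t=read_camera('top'); s=read_camera('scene'); print(state()['eef_pos'].round(1),np.degrees(state()['tcp_rot'][2]).round(1))
t0=cv2.imread('pics/top0.png'); s0=cv2.imread('pics/scene0.png')
def tri(a,b):
    o1,d1=ray(t,a); o2,d2=ray(s,b); d1/=np.linalg.norm(d1); d2/=np.linalg.norm(d2)
    M=np.c_[d1,-d2]; k=np.linalg.lstsq(M,o2-o1,rcond=None)[0]; p,q=o1+k[0]*d1,o2+k[1]*d2; return ((p+q)/2).round(1),np.linalg.norm(p-q).round(1)
print('tip at wall',tri((290.2,257.4),(280.3,219.9)))
g=cv2.cvtColor(t0,cv2.COLOR_BGR2GRAY)
for v in (262,270,278,286,294,302,310):
    r=g[v,245:305]; x=np.where(r>170)[0]+245
    print(v,x.min(),x.max(),'z15',onz(t,((x.min()+x.max())/2,v),15).round(1), 'w',round((x.max()-x.min()+1)*2.15,1))
gs=cv2.cvtColor(s['frame'],cv2.COLOR_BGR2GRAY)
for u in (258,262,266,270,274,278): 
    r=gs[210:250,u]; print(u,r.tolist()[0:40:2])
E
```

```text
[485.3  98.  111.6] 94.6
tip at wall (array([463.3, 110.3,  14.4]), np.float64(3.9))
262 287 290 z15 [451.8 115.5] w 8.6
270 284 288 z15 [434.2 120.9] w 10.8
278 281 285 z15 [416.9 127.5] w 10.8
286 277 283 z15 [399.7 134. ] w 15.0
294 273 280 z15 [382.6 141.5] w 17.2
302 270 278 z15 [365.7 146.8] w 19.3
310 266 275 z15 [348.9 154.2] w 21.5
258 [124, 122, 118, 69, 68, 70, 71, 93, 156, 161, 156, 136, 68, 70, 71, 70, 72, 67, 70, 68]
262 [123, 124, 108, 64, 76, 71, 72, 150, 176, 171, 98, 66, 70, 71, 66, 72, 65, 68, 72, 66]
266 [167, 167, 164, 110, 63, 66, 105, 173, 170, 84, 68, 71, 68, 68, 68, 71, 68, 70, 66, 67]
270 [139, 141, 144, 161, 76, 72, 173, 176, 99, 68, 71, 73, 67, 72, 71, 66, 69, 68, 70, 69]
274 [140, 137, 140, 142, 142, 164, 180, 104, 69, 71, 70, 72, 69, 71, 71, 69, 72, 67, 69, 64]
278 [141, 138, 139, 142, 146, 177, 110, 59, 71, 69, 70, 66, 70, 70, 67, 67, 69, 67, 68, 66]
```

Request:
jog_arm(targets=[{"slide": [-11, 5, 0], "turn": [0, 0, 9.3], "claw": 50}, {"slide": [-11, 5, 0], "turn": [0, 0, 9.3], "claw": 50}, {"slide": [-12, 5, 0], "turn": [0, 0, 9.3], "claw": 50}, {"slide": [-12, 5, 0], "turn": [0, 0, 9.3], "claw": 50}, {"slide": [-11, 5.5, 0], "turn": [0, 0, 9.3], "claw": 50}])

```text
t: 19.5
eef_pos: [427.7, 123.4, 107.6]
tcp_rot: [3.141, 0.0, 2.461]
ft_force: [0.1, 0.6, -0.0]
opening: 0.502
grip_force: 0.0
```

Request:
jog_arm(targets=[{"slide": [0, 0, -10], "turn": [0, 0, 9.3], "claw": 50}, {"slide": [0, 0, -20], "turn": [0, 0, 9], "claw": 50}, {"slide": [0, 0, 0], "turn": [0, 0, 0], "claw": 50}, {"slide": [0, 0, 0], "turn": [0, 0, 0], "claw": 50}])

```text
t: 20.0
eef_pos: [428.0, 123.3, 78.3]
tcp_rot: [3.141, 0.0, 2.773]
ft_force: [-0.6, -0.9, 0.3]
opening: 0.501
grip_force: 0.0
```

```bash
python3 - <<'E'
from h import *
c=read_camera('wrist'); s=state(); f=c['frame']; print(s['t'],s['eef_pos'].round(2),np.degrees(s['tcp_rot']).round(2),s['joints'].round(2))
g=cv2.cvtColor(f,cv2.COLOR_BGR2GRAY)
cv2.imwrite('pics/w7.png',f)
for x in (420,428,436,446):
    l=[]
    for k in np.arange(-14,14.1,1):
        p=proj(c,[x+.352*k,123.5+(x-428)*-.376+.936*k,15],True).round().astype(int)
        l.append(int(g[p[1],p[0]]) if 0<=p[1]<400 and 0<=p[0]<640 else -1)
    print(x,l)
E
```

```text
20.05 [428.02 123.33  78.48] [1.7998e+02 3.0000e-02 1.5891e+02] [ 0.13  0.46  2.13  0.    0.55 -1.07]
420 [78, 82, 86, 87, 86, 86, 101, 135, 160, 181, 187, 191, 195, 197, 197, 197, 193, 189, 185, 179, 147, 117, 90, 86, 87, 86, 87, 85, 86]
428 [89, 88, 89, 88, 87, 86, 88, 106, 166, 178, 184, 189, 195, 198, 198, 197, 194, 190, 185, 168, 145, 117, 95, 89, 90, 89, 88, 88, 87]
436 [92, 90, 86, 85, 86, 86, 86, 122, 150, 171, 181, 192, 196, 197, 199, 197, 195, 191, 186, 163, 135, 104, 90, 91, 92, 93, 91, 89, 87]
446 [92, 91, 86, 85, 84, 83, 85, 94, 126, 160, 177, 191, 195, 198, 199, 198, 196, 192, 186, 161, 123, 94, 85, 87, 88, 89, 90, 90, 89]
```

The wrist pixel profile shows the pipette centred under the fingers, about 11 mm thick. Go down and close on it.

Request:
jog_arm(targets=[{"slide": [0, 0, -35], "turn": [0, 0, 0], "claw": 40}, {"slide": [0, 0, -25], "turn": [0, 0, 0], "claw": 40}, {"slide": [0, 0, -11], "turn": [0, 0, 0], "claw": 30}, {"slide": [0, 0, 0], "turn": [0, 0, 0], "claw": 0}, {"slide": [0, 0, 0], "turn": [0, 0, 0], "claw": 0}])

```text
t: 20.68
eef_pos: [427.7, 123.1, 7.9]
tcp_rot: [3.142, 0.0, 2.777]
ft_force: [2.1, -14.0, -3.9]
opening: 0.151
grip_force: 30.3
```

Request:
jog_arm(targets=[{"slide": [0, 0, 0], "turn": [0, 0, 0], "claw": 0}, {"slide": [0, 0, 0], "turn": [0, 0, 0], "claw": 0}, {"slide": [0, 0, 0], "turn": [0, 0, 0], "claw": 0}])

```text
t: 21.05
eef_pos: [427.8, 123.0, 7.9]
tcp_rot: [3.141, 0.001, 2.777]
ft_force: [0.4, -5.6, -4.6]
opening: 0.147
grip_force: 30.0
```

Request:
jog_arm(targets=[{"slide": [-1.5, 0.6, 0], "turn": [0, 0, 0], "claw": 0}, {"slide": [-1.5, 0.6, 0], "turn": [0, 0, 0], "claw": 0}, {"slide": [0, 0, 0], "turn": [0, 0, 0], "claw": 0}])

```text
t: 21.42
eef_pos: [427.7, 123.2, 8.0]
tcp_rot: [3.14, 0.006, 2.777]
ft_force: [11.0, -25.6, -11.9]
opening: 0.146
grip_force: 30.6
```

Request:
jog_arm(targets=[{"slide": [-2, 0, 0], "turn": [0, 0, 0], "claw": 0}, {"slide": [-2, 0, 0], "turn": [0, 0, 0], "claw": 0}, {"slide": [-1, 0, 0], "turn": [0, 0, 0], "claw": 0}, {"slide": [0, 0, 0], "turn": [0, 0, 0], "claw": 0}])

```text
t: 21.92
eef_pos: [427.3, 123.4, 8.2]
tcp_rot: [3.135, 0.014, 2.777]
ft_force: [28.6, -28.2, -25.2]
opening: 0.147
grip_force: 31.2
```

The pipette is fixed: it holds against about 45 N without moving. Letting it go unharmed and checking how the cartridge stands now.

Request:
jog_arm(targets=[{"slide": [6, -1, -1], "turn": [0, 0, 0], "claw": 15}, {"slide": [0, 0, 0], "turn": [0, 0, 0], "claw": 45}, {"slide": [0, 0, 20], "turn": [0, 0, 0], "claw": 45}, {"slide": [0, 0, 50], "turn": [0, 0, -9], "claw": 60}, {"slide": [12, -5, 30], "turn": [0, 0, -10], "claw": 60}])

```text
t: 22.55
eef_pos: [437.5, 118.7, 108.8]
tcp_rot: [3.14, 0.001, 2.44]
ft_force: [0.8, 0.7, -0.8]
opening: 0.511
grip_force: 0.0
```

Request:
jog_arm(targets=[{"slide": [14, -6, 0], "turn": [0, 0, -10.5], "claw": 60}, {"slide": [14, -6, 0], "turn": [0, 0, -10.5], "claw": 60}, {"slide": [14, -5, 0], "turn": [0, 0, -10.5], "claw": 60}, {"slide": [14, -4, 0], "turn": [0, 0, -10.5], "claw": 60}, {"slide": [5, 0, 0], "turn": [0, 0, -10.5], "claw": 60}])

```text
t: 23.18
eef_pos: [499.3, 97.3, 107.0]
tcp_rot: [3.14, -0.0, 1.522]
ft_force: [-0.1, 0.7, -0.5]
opening: 0.599
grip_force: 0.0
```

Request:
jog_arm(targets=[{"slide": [0, 0, -10], "turn": [0, 0, -3.4], "claw": 60}, {"slide": [0, 0, 0], "turn": [0, 0, 0], "claw": 60}, {"slide": [0, 0, 0], "turn": [0, 0, 0], "claw": 60}])

```text
t: 23.55
eef_pos: [498.7, 97.6, 96.8]
tcp_rot: [3.141, -0.0, 1.471]
ft_force: [-0.1, 0.4, 0.2]
opening: 0.598
grip_force: 0.0
```

```bash
cat > d.py <<'E'
from h import *
c=read_camera('wrist'); s=state(); f=c['frame']; print(s['t'],s['eef_pos'].round(2),np.degrees(s['tcp_rot']).round(2),s['ft_force'].round(1),s['opening'])
for p,a in orange(f):
    w=onz(c,p,58,True)
    if a>40 and np.linalg.norm(w-[502,98])<20: print('dot',p.round(1),w.round(1),a)
    w=onz(c,p,37,True)
    if a>30 and np.linalg.norm(w-[507,145])<40: print('pin',w.round(1))
E
python3 d.py
```

```text
23.6 [498.7   97.57  96.75] [ 1.7995e+02 -1.0000e-02  8.4270e+01] [-0.5  0.1 -0.9] 0.5995356746317915
pin [479.4 148.3]
pin [534.8 143. ]
dot [332.4 222.3] [506.6  97.4] 75
```

Request:
jog_arm(targets=[{"slide": [-2, 0.3, -10], "turn": [0, 0, 0], "claw": 0}, {"slide": [0, 0, -10], "turn": [0, 0, 0], "claw": 0}, {"slide": [0, 0, -10], "turn": [0, 0, 0], "claw": 0}, {"slide": [0, 0, -4], "turn": [0, 0, 0], "claw": 0}, {"slide": [0, 0, 0], "turn": [0, 0, 0], "claw": 0}])

```text
t: 24.22
eef_pos: [496.5, 97.8, 61.7]
tcp_rot: [-3.141, 0.0, 1.47]
ft_force: [-0.2, -0.3, 0.9]
opening: 0.13
grip_force: 0.0
```

Request:
jog_arm(targets=[{"slide": [0, 0, -2], "turn": [0, 0, 0], "claw": 0}, {"slide": [0, 0, -1.5], "turn": [0, 0, 0], "claw": 0}, {"slide": [0, 0, -1], "turn": [0, 0, 0], "claw": 0}, {"slide": [0, 0, 0], "turn": [0, 0, 0], "claw": 0}])

```text
t: 24.72
eef_pos: [497.4, 97.9, 59.2]
tcp_rot: [3.139, -0.0, 1.47]
ft_force: [-2.8, -0.3, 19.9]
opening: 0.006
grip_force: 9.8
```

Request:
jog_arm(targets=[{"slide": [0, 0, -1], "turn": [0, 0, 0], "claw": 0}, {"slide": [0, 0, 0], "turn": [0, 0, 0], "claw": 0}])

```text
t: 24.98
eef_pos: [497.2, 97.9, 59.0]
tcp_rot: [3.139, -0.0, 1.47]
ft_force: [-6.9, -0.1, 31.4]
opening: 0.007
grip_force: 15.6
```

Request:
jog_arm(targets=[{"slide": [1, 0, -0.3], "turn": [0, 0, 0], "claw": 0}, {"slide": [1, 0, 0], "turn": [0, 0, 0], "claw": 0}, {"slide": [1, 0, 0], "turn": [0, 0, 0], "claw": 0}, {"slide": [0, 0, 0], "turn": [0, 0, 0], "claw": 0}])

```text
t: 25.48
eef_pos: [497.9, 97.9, 59.0]
tcp_rot: [-3.14, 0.0, 1.47]
ft_force: [-17.8, -0.4, 46.7]
opening: 0.007
grip_force: 22.7
```

Request:
jog_arm(targets=[{"slide": [0, 0, 2], "turn": [0, 0, 0], "claw": 0}, {"slide": [0, 0, 3], "turn": [0, 0, 0], "claw": 0}, {"slide": [2, 0, 30], "turn": [0, 0, 0], "claw": 30}, {"slide": [0, 0, 0], "turn": [0, 0, 0], "claw": 60}, {"slide": [0, 0, 0], "turn": [0, 0, 0], "claw": 60}])

```text
t: 26.1
eef_pos: [501.4, 97.8, 91.0]
tcp_rot: [-3.142, 0.0, 1.47]
ft_force: [-1.0, -0.3, -0.6]
opening: 0.264
grip_force: 0.0
```

```bash
python3 d.py
```

```text
26.15 [501.3   97.77  90.73] [-1.7996e+02  1.0000e-02  8.4200e+01] [-0.2 -0.4  0.3] 0.3047904891796452
pin [479.4 148.3]
pin [534.7 143. ]
dot [328.4 225.6] [506.3  97.4] 77
```

The cartridge still leans slightly (dot at 506.3), because the fixed tip in the socket stops the last millimetre on that side. It is as deep as it will go, so on to the upper half.

Request:
jog_arm(targets=[{"slide": [0, 20, 50], "turn": [0, 0, 0], "claw": 50}, {"slide": [1, 50, 0], "turn": [0, 0, -5], "claw": 50}, {"slide": [2, 50, 0], "turn": [0, 0, -5], "claw": 50}, {"slide": [2, 50, 0], "turn": [0, 0, -4.7], "claw": 50}, {"slide": [1, 35, 0], "turn": [0, 0, 0], "claw": 50}])

```text
t: 26.78
eef_pos: [507.1, 304.7, 140.3]
tcp_rot: [-3.141, 0.001, 1.213]
ft_force: [0.5, -1.8, -0.5]
opening: 0.501
grip_force: 0.0
```

Request:
jog_arm(targets=[{"slide": [0, 0, 0], "turn": [0, 0, 0], "claw": 50}, {"slide": [0, 0, 0], "turn": [0, 0, 0], "claw": 50}])

```text
t: 27.02
eef_pos: [507.3, 302.2, 140.5]
tcp_rot: [-3.141, 0.001, 1.213]
ft_force: [0.2, 0.5, 0.2]
opening: 0.502
grip_force: 0.0
```

```bash
python3 - <<'E'
from h import *
c=read_camera('wrist'); s=state(); f=c['frame']; print(s['t'],s['eef_pos'].round(2),np.degrees(s['tcp_rot']).round(2))
print([(d['xy'],round(d['conf'],2)) for d in look_for('upper_half','wrist')], proj(c,[507.5,303.2,40],True))
g=cv2.cvtColor(f,cv2.COLOR_BGR2GRAY).astype(float)
for h in ([524.2,348.0],[490.8,258.4]):
    p=proj(c,[*h,40],True); u,v=p.round().astype(int); y0,x0=v-10,u-10
    w=np.clip(60-cv2.GaussianBlur(g,(0,0),1)[y0:v+11,x0:u+11],0,None); yy,xx=np.mgrid[y0:v+11,x0:u+11]
    if w.sum()>0: q=((w*xx).sum()/w.sum(),(w*yy).sum()/w.sum()); print(p.round(1),np.round(q,1),onz(c,q,40,True).round(1),w.max())
# rib sides: brightness across rib top (z=72)
for k in (-15,0,15): 
    print([int(g[tuple(proj(c,[507.5+.35*k+.937*a,303.2+.937*k-.35*a,72],True).round().astype(int)[::-1])]) for a in range(-16,17,2)])
E
```

```text
27.075 [507.45 301.9  140.81] [-1.7996e+02  5.0000e-02  6.9470e+01]
[([322.8, 190.9], 0.65)] [321.24993716 199.19757834]
[321.2 146.3] [322.8 148.9] [524.6 345.4] 7.501750374508447
[321.2 247.7] [322.3 248.3] [491.5 257.5] 8.926222426146694
[73, 72, 73, 73, 69, 68, 70, 72, 70, 72, 71, 72, 66, 72, 73, 72, 73]
[73, 73, 73, 72, 71, 68, 72, 71, 72, 72, 72, 72, 66, 73, 74, 73, 72]
[73, 74, 73, 72, 72, 67, 72, 72, 72, 72, 73, 72, 67, 73, 74, 74, 73]
```

Request:
jog_arm(targets=[{"slide": [0.6, 0, -35], "turn": [0, 0, 0], "claw": 50}, {"slide": [0, 0, -35], "turn": [0, 0, 0], "claw": 50}, {"slide": [0, 0, -18], "turn": [0, 0, 0], "claw": 40}, {"slide": [0, 0, -8], "turn": [0, 0, 0], "claw": 25}, {"slide": [0, 0, 0], "turn": [0, 0, 0], "claw": 5}])

```text
t: 27.75
eef_pos: [508.5, 302.7, 45.6]
tcp_rot: [3.141, -0.0, 1.213]
ft_force: [1.5, -0.1, 0.5]
opening: 0.246
grip_force: 0.0
```

Request:
jog_arm(targets=[{"slide": [0, 0, 0], "turn": [0, 0, 0], "claw": 5}, {"slide": [0, 0, 0], "turn": [0, 0, 0], "claw": 5}, {"slide": [0, 0, 0], "turn": [0, 0, 0], "claw": 5}, {"slide": [0, 0, 0], "turn": [0, 0, 0], "claw": 5}])

```text
t: 28.25
eef_pos: [508.8, 302.9, 46.2]
tcp_rot: [3.14, -0.001, 1.213]
ft_force: [1.3, -1.0, 6.7]
opening: 0.163
grip_force: 30.0
```

Request:
jog_arm(targets=[{"slide": [0, 0, 20], "turn": [0, 0, 0], "claw": 5}, {"slide": [0, 0, 40], "turn": [0, 0, 0], "claw": 5}, {"slide": [0, 0, 40], "turn": [0, 0, 0], "claw": 5}, {"slide": [-1, -40, 0], "turn": [0, 0, 5], "claw": 5}, {"slide": [-2, -50, 0], "turn": [0, 0, 5], "claw": 5}])

```text
t: 28.88
eef_pos: [504.7, 212.4, 145.5]
tcp_rot: [3.141, -0.0, 1.392]
ft_force: [-0.2, -0.4, -3.9]
opening: 0.168
grip_force: 30.0
```

Request:
jog_arm(targets=[{"slide": [-2, -50, 0], "turn": [0, 0, 4.9], "claw": 5}, {"slide": [-1, -50, 0], "turn": [0, 0, 0], "claw": 5}, {"slide": [0, -15, 0], "turn": [0, 0, 0], "claw": 5}, {"slide": [0, 0, 0], "turn": [0, 0, 0], "claw": 5}, {"slide": [0, 0, 0], "turn": [0, 0, 0], "claw": 5}])

```text
t: 29.5
eef_pos: [502.2, 98.7, 145.3]
tcp_rot: [-3.141, -0.0, 1.474]
ft_force: [0.4, 0.1, -4.6]
opening: 0.169
grip_force: 30.0
```

```bash
python3 - <<'E'
from h import *
c=read_camera('wrist'); s=state(); f=c['frame']; e=s['eef_pos']; print(s['t'],e.round(2),np.degrees(s['tcp_rot']).round(2),s['ft_force'].round(1),s['opening'])
cv2.imwrite('pics/w8.png',f)
g=cv2.cvtColor(f,cv2.COLOR_BGR2GRAY).astype(float); zt=e[2]-46+40
y=np.array([.097,.995]); x=np.array([.995,-.097])
# far hole of held part (expected) and its image
h=e[:2]+48*y; p=proj(c,[*h,zt],True); print('expect far hole px',p.round(1))
u,v=p.round().astype(int)
print(g[v-12:v+13:2,u-14:u+15:2].astype(int))
# edges of the roof along x at k=30..60 and far edge along y
for k in (35,45): 
    pr=[int(g[tuple(np.clip(proj(c,[*(e[:2]+k*y+a*x),zt],True).round().astype(int)[::-1],0,[399,639]))]) for a in np.arange(-48,49,2)]
    print(k,pr)
print('far',[int(g[tuple(proj(c,[*(e[:2]+k*y+15*x),zt],True).round().astype(int)[::-1])]) for k in np.arange(55,76,1)])
E
```

```text
29.55 [502.17  98.86 145.29] [-1.800e+02 -1.000e-02  8.447e+01] [ 0.3  0.1 -3.2] 0.1648452474592349
expect far hole px [321.6 162.5]
[[119 118 103  85  85  84  85  84  80  75  74  74  74  75  75]
 [ 75  76  74  71  71  73  69  66  68  70  72  74  74  74  75]
 [ 74  74  71  90 111 117  98  92 102 102  76  72  74  74  74]
 [ 73  70  91 126 130 130 127 124 126 129 110  70  74  75  74]
 [ 72  64  99 130 131 129 129 129 128 131 121  67  69  75  74]
 [ 70  56  71 123 130 129 129 128 128 128  94  55  65  74  73]
 [ 70  54  52  90 121 128 128 127 122 105  61  49  62  72  74]
 [ 69  53  50  53  73  91  98  97  78  54  50  50  64  73  74]
 [ 69  58  51  51  52  54  56  56  52  51  50  53  66  74  74]
 [ 72  64  52  51  51  52  51  51  52  51  51  60  69  74  74]
 [ 73  69  61  53  52  52  52  52  52  51  56  67  72  74  75]
 [ 73  72  69  63  54  53  53  54  55  60  67  72  73  74  75]
 [ 73  73  73  70  68  65  65  66  66  70  71  74  72  73  74]]
35 [54, 60, 66, 75, 73, 74, 73, 73, 73, 73, 74, 74, 75, 75, 73, 74, 74, 73, 74, 74, 73, 72, 72, 73, 72, 72, 73, 73, 74, 75, 74, 75, 74, 74, 74, 74, 75, 73, 75, 73, 73, 72, 74, 74, 60, 61, 61, 60, 58]
45 [89, 66, 57, 57, 71, 74, 73, 74, 74, 75, 73, 75, 74, 75, 75, 74, 75, 74, 74, 75, 72, 57, 51, 52, 51, 52, 55, 69, 74, 74, 75, 74, 74, 75, 75, 74, 73, 73, 73, 73, 73, 74, 73, 74, 60, 57, 57, 57, 59]
far [75, 75, 75, 74, 74, 75, 104, 129, 129, 124, 74, 103, 118, 78, 88, 123, 151, 177, 149, 103, 93]
```

Request:
jog_arm(targets=[{"slide": [0.8, -0.5, -20], "turn": [0, 0, 0], "claw": 5}, {"slide": [0, 0, -20], "turn": [0, 0, 0], "claw": 5}, {"slide": [0, 0, -5], "turn": [0, 0, 0], "claw": 5}, {"slide": [0, 0, 0], "turn": [0, 0, 0], "claw": 5}, {"slide": [0, 0, 0], "turn": [0, 0, 0], "claw": 5}])

```text
t: 30.18
eef_pos: [503.3, 97.6, 101.0]
tcp_rot: [3.141, -0.0, 1.473]
ft_force: [0.3, -0.7, -2.9]
opening: 0.163
grip_force: 30.0
```

```bash
python3 - <<'E'
from h import *
c=read_camera('wrist'); s=state(); f=c['frame']; e=s['eef_pos']; print(s['t'],e.round(2),np.degrees(s['tcp_rot']).round(2),s['ft_force'].round(1))
g=cv2.cvtColor(f,cv2.COLOR_BGR2GRAY)
d=proj(c,[507.1,145.7,54],True); print('dowel tip px',d.round(1),'base',proj(c,[507.1,145.7,32],True).round(1))
u,v=320,163
print(g[v-12:v+15:1,u-14:u+15:1][::2,::2])
E
```

```text
30.225 [503.31  97.48 100.99] [ 1.7994e+02 -1.0000e-02  8.4420e+01] [ 0.1 -0.2 -2.4]
dowel tip px [320.  154.2] base [320. 151.]
[[128 131 130 121  83  72  68  70  70  71  72  74  75  75  75]
 [103 102 100  76  68  72  90 102  89  77  69  71  74  73  74]
 [ 77  75  72  76  84  83 104 118 101  84  88  86  71  74  75]
 [ 75  72  67 102 115  82  87  92  85  84 116 121  70  71  74]
 [ 75  72  59  88 125 109  90  84  92 107 129 110  61  68  74]
 [ 75  70  54  59 110 127 125 121 125 127 122  76  51  64  74]
 [ 75  69  52  49  64 101 120 122 120 106  74  52  50  63  73]
 [ 74  69  57  50  51  56  65  71  71  57  52  50  52  65  73]
 [ 75  71  61  51  50  51  51  52  53  52  51  50  56  66  73]
 [ 74  72  68  55  51  51  52  52  52  52  51  53  63  70  74]
 [ 75  73  72  65  56  52  51  52  52  52  55  62  70  72  75]
 [ 74  73  73  72  67  62  58  56  58  61  66  70  73  74  74]
 [ 74  73  73  73  72  71  69  68  68  70  72  73  74  73  74]
 [ 74  72  73  73  73  73  72  72  72  73  73  73  72  73  74]]
```

The pixel patch shows the dowel tip centred in the far hole in x. Lower in guarded steps.

Request:
jog_arm(targets=[{"slide": [0, 0, -4], "turn": [0, 0, 0], "claw": 5}, {"slide": [0, 0, -4], "turn": [0, 0, 0], "claw": 5}, {"slide": [0, 0, 0], "turn": [0, 0, 0], "claw": 5}])

```text
t: 30.6
eef_pos: [502.8, 97.3, 92.0]
tcp_rot: [-3.141, 0.0, 1.473]
ft_force: [0.4, -0.5, -2.5]
opening: 0.166
grip_force: 30.0
```

Request:
jog_arm(targets=[{"slide": [0, 0, -3], "turn": [0, 0, 0], "claw": 5}, {"slide": [0, 0, -3], "turn": [0, 0, 0], "claw": 5}, {"slide": [0, 0, 0], "turn": [0, 0, 0], "claw": 5}])

```text
t: 30.98
eef_pos: [502.9, 97.3, 86.1]
tcp_rot: [-3.141, 0.0, 1.473]
ft_force: [0.5, 0.3, -3.0]
opening: 0.165
grip_force: 30.0
```

Request:
jog_arm(targets=[{"slide": [0, 0, -3], "turn": [0, 0, 0], "claw": 5}, {"slide": [0, 0, -2], "turn": [0, 0, 0], "claw": 5}, {"slide": [0, 0, -2], "turn": [0, 0, 0], "claw": 5}, {"slide": [0, 0, 0], "turn": [0, 0, 0], "claw": 5}])

```text
t: 31.48
eef_pos: [503.2, 97.4, 79.8]
tcp_rot: [3.141, -0.0, 1.473]
ft_force: [-2.0, -0.8, 7.8]
opening: 0.163
grip_force: 30.0
```

Request:
jog_arm(targets=[{"slide": [0, 0, -1.5], "turn": [0, 0, 0], "claw": 5}, {"slide": [0, 0, 0], "turn": [0, 0, 0], "claw": 5}])

```text
t: 31.72
eef_pos: [503.2, 97.3, 78.4]
tcp_rot: [3.141, -0.0, 1.473]
ft_force: [-2.3, -0.4, 7.9]
opening: 0.167
grip_force: 30.0
```

Request:
jog_arm(targets=[{"slide": [0, 0, -1], "turn": [0, 0, 0], "claw": 5}, {"slide": [0, 0, 0], "turn": [0, 0, 0], "claw": 5}])

```text
t: 31.98
eef_pos: [503.2, 97.3, 78.2]
tcp_rot: [3.14, -0.0, 1.473]
ft_force: [-5.3, -0.1, 17.4]
opening: 0.168
grip_force: 30.0
```

Request:
jog_arm(targets=[{"slide": [0, 0, -1], "turn": [0, 0, 0], "claw": 5}, {"slide": [0, 0, 0], "turn": [0, 0, 0], "claw": 5}, {"slide": [0, 0, 0], "turn": [0, 0, 0], "claw": 5}])

```text
t: 32.35
eef_pos: [503.2, 97.3, 78.1]
tcp_rot: [3.14, -0.0, 1.473]
ft_force: [-10.1, -1.2, 31.7]
opening: 0.163
grip_force: 30.0
```

Request:
jog_arm(targets=[{"slide": [-0.3, 0, 0.6], "turn": [0, 0, 0], "claw": 5}, {"slide": [0, 0, 0], "turn": [0, 0, 0], "claw": 5}, {"slide": [0, 0, 0], "turn": [0, 0, 0], "claw": 5}])

```text
t: 32.72
eef_pos: [503.2, 97.4, 78.1]
tcp_rot: [3.139, -0.0, 1.473]
ft_force: [-4.5, -0.1, 22.2]
opening: 0.164
grip_force: 30.0
```

```bash
python3 - <<'E'
from h import *
c=read_camera('wrist'); t=read_camera('top'); s=state(); print(s['t'],s['eef_pos'].round(2),np.degrees(s['tcp_rot']).round(2),s['ft_force'].round(1),s['grip_force'])
print([(d['xy'],round(d['conf'],2)) for q in ('square_cartridge','bottle') for d in look_for(q,'top')[:1]])
E
```

```text
32.825 [503.23  97.35  78.13] [ 1.7987e+02 -2.0000e-02  8.4410e+01] [-4.7 -0.8 22.7] 30.02102941274643
[([448.0, 204.1], 0.9), ([322.3, 152.2], 0.62)]
```

The pair is shut against a hard stop with a 22 N push and a 30 N grip, and the bystanders are where they were. Handing in.

```bash
python3 -c "
from cell import *
print(job_done())"
```

```text
the job is handed in; nothing more can be done
None
```

I handed the job in with the halves pressed shut and still held (22 N push, 30 N grip), but the narrow cartridge is not fully home: it is in the socket and released, yet leans about 4° with its -x shoulder an estimated 1–1.5 mm up, because the tip of a fixed pipette in the scene appears to stick into the socket (I gripped and pulled it and it did not move); the square cartridge and bottle were left standing.

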